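Check a lamp prism in the tester's beam

ROBOT

A 6-joint arm with a two-finger parallel gripper is mounted at the origin on the work surface. World frame = base frame: x ahead of the robot, y to its left, z up, the work surface at z = 0. Lengths are in m, angles in rad, forces in N, time in s.
With the tool pointing down it reaches from about 0.35 to 0.975 m from the base axis. Payload 4.9 kg.
Tool frame: the origin (TCP) lies between the finger pads; the fingertips stand 14 mm ahead of it and the grasp point (between the pads) lies 5 mm behind it (manip.finger_overhang is the distance from the TCP to the fingertips, in m); z points along the fingers, y is the line along which they close (so a half turn about z gives the same grasp; the last joint's range is limited). The gripper opens to 85 mm and grips with 20 to 120 N. Pads are 22 mm wide; open, the fingers measure 114 mm over their backs; the gripper's body (76 mm by 85 mm) begins 54 mm behind the grasp point. The pads swing forward as they close: fully open they stand 13 mm farther back than shut.
Start: joints at [1.044, 0.053, 1.613, -0, 1.476, -0.119], TCP at [0.248, 0.574, 0.245] pointing down, gripper open.
Joint ranges: [-3.01, 3.01], [-1.01, 2.22], [0.06, 2.58], [-1.02, 4.17], [0.09, 2.62], [-3.14, 3.14]. Speed limits (rad/s): [2.57, 2.57, 3.14, 3.14, 3.14, 3.14].

INTERFACE

Orientations are given as a unit quaternion [w, x, y, z].
In Python, from plant import manip, grab_frame gives the robot as it stands.
- The arm moves only by the tool servo_tool, never from a script. Its argument "deltas" is a list that holds one entry, the list of rows, each a list of 5 numbers: the opening in per cent of the stroke, from 0 (shut) to 100 (fully open), then the shift along the world's x, y, z in m, then the turn about the world's z in degrees. A call has exactly 8 rows; each row shifts and turns the commanded pose from where the row before left it; what a row does not reach is not made up. A row lasts 1/10 s, in which the tool goes at most 50 mm and 8.59 degrees, less where a joint would pass 70% of its speed; a pose out of reach is approached as far as the arm can. A call is refused whole if a number of a shift passes 0.05 or a number of a turn 8.59, either way. A call with a gripper value outside its range is refused whole. The fingers move at their own pace and stop on an object; the grip force is fixed at half the most. Time passes only in rows, so rows that do not move let the fingers close, or fill a call up. It gives the time, the measured TCP pose, the force, the opening and the grip force at its end, in the units of the state.
- manip.state(): the state, without advancing time (a new reading comes with each control period).
- grab_frame(name): name is "scene" or "top" or "wrist"; returns a dict with "pixels" (480x640x3 uint8, red, green, blue), "z_map" (480x640 float32, m along the optical axis (not along the pixel's ray), 0 where there is no reading), "fx", "fy", "cx", "cy" (pixels), "rvec" (rotation vector, rad) and "tvec" (3), from world to camera coordinates, as OpenCV has them; the wrist camera has in their place "T_tool_cam" (4x4, takes a point from camera to tool coordinates, whose origin is the TCP and whose axes are the flange's). Camera axes: x right, y down, z forward; pixel columns grow to the right and rows downward; lengths in m; the calibration is good to about 2 mm. The wrist camera is an equidistant fisheye: a pixel r from the principal point sees the ray r / f radians off the axis. A picture is of the moment at which its call begins: read the wrist's pose just before it.
- manip.job_done(): hands the job in; it is judged then, once.
The state is a dict: "time": time; "joint_pos": joint angles; "joint_vel": joint speeds; "joint_efforts": joint torques, N m; "tool_pos": TCP position; "tool_rot": TCP orientation; "contact_force": force on the tool from outside, world axes, zero at the start; "ft_torque": the same for the moment, N m; "gripper_width": opening from 0.0 (shut) to 1.0 (fully open); "grasp_force": force on a finger pad.
Only numpy, scipy, OpenCV 4.12 (cv2) and the standard library are available. Lean on these libraries where they do the work, as an engineer would, in place of code of your own. Each camera call takes 0.05 s, during which the arm holds its last target. There are 200 camera calls.

TASK

Two cartons are parked one on the other in the gap between the tester's lamp and its screen: first stack the upper one squarely on the single carton standing apart on the table, then the lower one squarely on top of that, edges in line, and let go of them. Then pick up the glass prism block by its two frosted faces only, never touching its clear polished glass, and hold it upright in the lamp's light path, centred on the beam about midway between lamp and screen, with its polished faces square to the beam. Finish while still holding it there in the air, and leave the centre cap, wrench and mug where they are.

Things in the scene. Friction and masses are not known exactly. Their poses are not given: they have to be found in the camera images.
- tester: fixed lamp tester: grey base plate 120 mm (its x) by 345 mm (its y), 10 mm thick, with a black round lamp (80 mm across, its top 140 mm above the table) at its +y end and an upright 100 mm square white screen (its top 145 mm above the table) at its -y end. The lamp's front is at y = +113 mm, the screen's face at y = -118 mm, the gap between is empty but for the cartons. Origin on the table under the middle of the gap
- beam (a point): middle of the light path, half-way between lamp and screen, 100 mm above the table; the level beam runs along its y axis (from +y, the lamp, to -y, the screen), z is up
- upper_carton_center (a point): closed plain cardboard carton with a paler tape band, 56 mm (its x) by 84 mm (its y) by 48 mm high (its z); the point is its centre, 24 mm above its underside. At the start it stands on the lower carton, in the tester's gap, its length roughly along the beam. 0.18 to 0.35 kg
- lower_carton_center (a point): closed plain cardboard carton with a paler tape band, 56 mm (its x) by 84 mm (its y) by 48 mm high (its z); the point is its centre, 24 mm above its underside. At the start it stands on the tester's 10 mm base plate, under the upper carton, its length roughly along the beam. 0.18 to 0.35 kg
- column_carton_center (a point): closed plain cardboard carton with a paler tape band, 56 mm (its x) by 84 mm (its y) by 48 mm high (its z); the point is its centre, 24 mm above its underside. It stands alone on the table, to one side, and is loose; the column is built on it. 0.45 kg
- prism_center (a point): solid glass block standing upright on the pad on the other side, 44 mm (its x) by 26 mm (its y) by 60 mm high (its z); the point is its centre, 30 mm above its underside. The frosted white faces (26 mm wide, 60 mm high) look along +x and -x, 44 mm apart, and the frosting reaches 8 mm in from them; the large clear polished faces look along +y and -y. 0.17 kg, stiff
- prism: the same glass block as a whole; origin at the centre of its underside
- prism_glass: the clear polished middle of the block (28 mm along x, 26 mm along y, 60 mm high), which must not be touched by fingers or arm; origin at the centre of its underside
- pad: fixed flat grey felt pad 100 by 100 mm, 6 mm thick, on which the prism stands; origin on the table under its centre
- centre_cap: bystander: chromed wheel centre cap, 72 mm across, 18 mm high, between robot and tester; origin under its centre
- wrench: bystander: steel wrench 160 mm long (along its x), lying between robot and tester
- mug: bystander: blue mug, 76 mm across, 85 mm high, to the right of the tester; origin under its centre
Things that resemble listed ones, but are neither listed nor needed, are in the scene too. Several things have the shape of the pad; the one meant has the colours described above.

How it is judged:
On the way, in this order (a step that is already met when the one before it is completed fails the run):
1. the upper carton stands squarely on the column carton, released (horizontal distance between upper_carton_center and column_carton_center below 0.012 m and z of upper_carton_center in the frame of column_carton_center between 0.042 and 0.054 m and angle between the x axis of upper_carton_center and the x axis of column_carton_center, either way round below 0.15 rad and angle between upper_carton_center's own z axis and vertical below 0.1 rad and contact force between the fingers and upper_carton below 0.1 N), for 0.2 s.
2. the lower carton stands squarely on top of it, released (horizontal distance between lower_carton_center and upper_carton_center below 0.012 m and z of lower_carton_center in the frame of upper_carton_center between 0.042 and 0.054 m and angle between the x axis of lower_carton_center and the x axis of upper_carton_center, either way round below 0.15 rad and angle between lower_carton_center's own z axis and vertical below 0.1 rad and contact force between the fingers and lower_carton below 0.1 N), for 0.2 s.
3. the prism is gripped and lifted off the pad (height (world z) of prism_center above 0.06 m and contact force between the fingers and prism above 1 N), for 0.2 s.
At the end, for the whole second after the job is handed in: Cartons in one column, each within 12 mm and 0.15 rad of the one below, level, released. Fingers alone hold the prism still, its centre within 10 mm of the beam sideways, 12 mm in height, 30 mm along it from the middle; faces within 0.15 rad of square, upright within 0.12 rad (all of step 1 and all of step 2 and x of prism_center in the frame of beam between -0.01 and 0.01 m and y of prism_center in the frame of beam between -0.03 and 0.03 m and z of prism_center in the frame of beam between -0.012 and 0.012 m and angle between the y axis of prism_center and the y axis of beam, either way round below 0.15 rad and angle between prism_center's own z axis and vertical below 0.12 rad and linear speed of prism below 0.02 m/s and contact force between the fingers and prism above 1 N and contact force between prism and tester below 0.1 N and contact force between prism and pad below 0.1 N and contact force between prism and upper_carton below 0.1 N and contact force between prism and lower_carton below 0.1 N and contact force between prism and column_carton below 0.1 N); the arm keeps its last pose, push and grip.
It fails at once if fingers or arm touch the prism's clear polished glass (contact force between any of the fingers, the arm and prism_glass above 1 N).
It fails at once if the centre cap, wrench or mug is moved by more than 30 mm (distance of any of centre_cap, wrench, mug from where it was at the start of the episode above 0.03 m).
It also fails if it takes over 72 s, if anything falls off the work surface, if the arm or the gripper's body presses on something with over 40 N, if the wrist force passes 120 N, or if a joint passes its speed limit or range.

## Working session

There is one attempt and no reset: what is moved stays moved. The work goes in short steps, Python scripts to look and compute and a tool call to move; the robot and the scene stay as the last step left them, time stands still between calls to the robot, and variables do not carry over. Pictures are saved under pics/ and viewed, at most 10 in all, crops included, and the job is handed in when it is done.

Besides the shell and the picture viewer there is one more tool, called after ">>>" by a JSON object that holds its "fn" and its "kwargs". servo_tool: Moves the arm, as the interface text tells. Its arguments: {"type":"object","properties":{"deltas":{"type":"array"}},"required":["deltas"]}

```bash
mkdir -p pics; ls
cat > h.py <<'E'
import numpy as np, cv2
from plant import manip, grab_frame
def world(f):
    v,u=np.mgrid[0:480,0:640]; z=f["z_map"]
    P=np.stack([(u-f["cx"])/f["fx"]*z,(v-f["cy"])/f["fy"]*z,z],-1)
    R=cv2.Rodrigues(np.array(f["rvec"],float))[0]
    W=(P-np.array(f["tvec"],float).ravel())@R
    W[z<=0]=np.nan
    return W
E
python3 - <<'E'
from h import *
for n in ("scene","top"):
    f=grab_frame(n); cv2.imwrite(f"pics/{n}0.png",f["pixels"][...,::-1]); np.savez(f"{n}0.npz",W=world(f),p=f["pixels"])
print(manip.state())
E
```

```text
pics
{'time': 0.1, 'joint_pos': array([ 1.04400166e+00,  5.33077981e-02,  1.61412260e+00, -1.13777870e-05,
        1.47601964e+00, -1.18995282e-01]), 'joint_vel': array([-2.51885538e-05, -4.56771078e-03, -3.20355564e-03, -1.14672757e-04,
       -1.66065123e-03,  1.28170096e-03]), 'joint_efforts': array([ 6.52177223e-04, -3.94899380e+01, -3.71363354e+01, -1.51260720e-04,
        3.90261586e-03,  1.85898051e-05]), 'tool_pos': array([0.24760074, 0.57328709, 0.24419579]), 'tool_rot': array([-2.89316944e-04,  2.02489149e-01,  9.79284066e-01, -8.82497432e-04]), 'contact_force': array([ 1.02152109, -0.61761388, -0.32791109]), 'ft_torque': array([-0.03204972,  0.03287065, -0.02889048]), 'grasp_force': 0.0, 'gripper_width': 0.9996647612162936}
```

View pics/scene0.png

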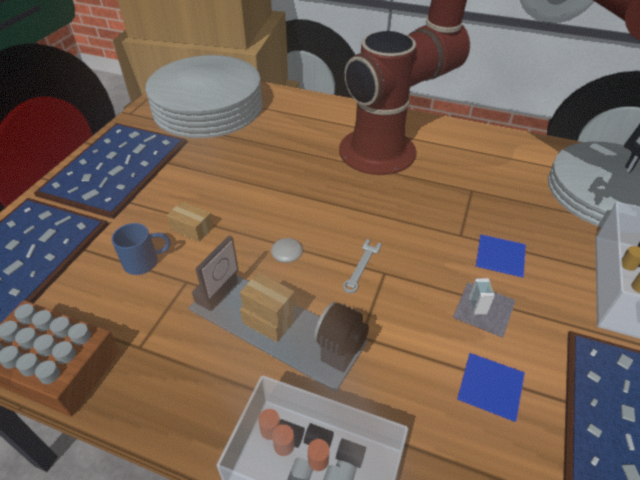

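View pics/top0.png

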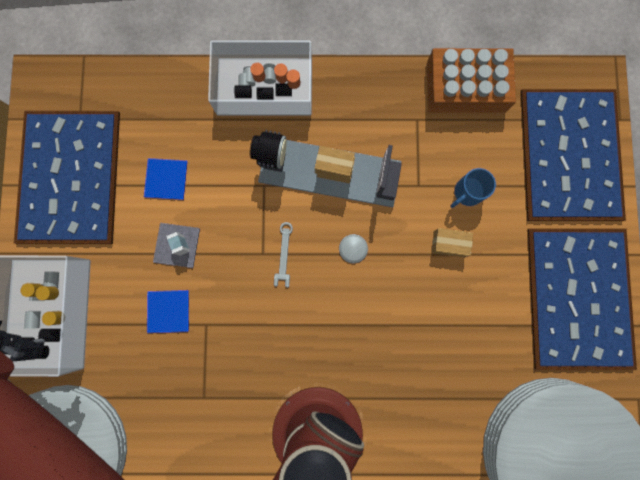

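The scene view shows the stacked cartons at (267,305), lamp (342,335), screen (217,272), single carton (190,221) and mug (135,248). In the top view the stack is at (335,163), the column carton at (455,243), the prism on the grey felt pad at (177,243). The pad-shaped things are blue (166,180), grey (177,245) and blue (168,312); only the grey one fits and it carries the glass block. The crop below is to confirm it.

Run:
```python
from h import *
d=np.load("top0.npz");W=d["W"];p=d["p"]
def rect(name,box,zl,zh):
    u0,u1,v0,v1=box; w=W[v0:v1,u0:u1].reshape(-1,3); w=w[(w[:,2]>zl)&(w[:,2]<zh)]
    r=cv2.minAreaRect((w[:,:2]*1000).astype(np.float32)); print(name,len(w),np.round(w.mean(0),4),np.round(np.median(w[:,2]),4),np.round(r[0],1),np.round(r[1],1),round(r[2],1))
rect("upper",(305,365,140,190),.095,.115)
rect("column",(430,480,225,262),.04,.056)
rect("prism",(150,205,220,270),.05,.075)
rect("pad",(145,210,215,275),.003,.012)
rect("base",(255,410,135,215),.005,.018)
rect("lamp",(240,295,125,180),.06,.15)
rect("screen",(370,410,140,210),.06,.155)
rect("mug",(450,500,165,215),.05,.1)
rect("cap",(335,372,230,268),.008,.03)
rect("wrench",(270,296,217,292),.004,.02)
a=cv2.resize(p[205:285,130:230],None,fx=4,fy=4,interpolation=2);b=cv2.resize(p[130:210,290:410],None,fx=3.3,fy=4,interpolation=2)
cv2.imwrite("pics/crop1.png",np.hstack([a,b])[...,::-1])
```

```text
upper 895 [ 0.6317 -0.0367  0.1073] 0.1076 [633.1 -36.8] [84.2 57.6] 77.4
column 847 [ 0.4513 -0.3227  0.0491] 0.0492 [ 451.9 -323.3] [86.2 56.9] 81.6
prism 254 [0.4453 0.3362 0.0662] 0.0675 [445.6 338.2] [45.2 26.9] 22.1
pad 1997 [0.446  0.3517 0.0066] 0.0065 [447.4 351.1] [147.4 164.1] 0.2
base 4194 [ 0.6217 -0.0218  0.0109] 0.0111 [625.9 -34.5] [203.8 389. ] 0.1
lamp 1129 [0.6526 0.1135 0.1277] 0.1305 [660.  118.4] [75.8 83.8] 79.0
screen 363 [ 0.6032 -0.1485  0.1304] 0.1433 [ 609.5 -150.4] [13.7 99.9] 79.5
mug 568 [ 0.5803 -0.3717  0.0728] 0.0742 [ 571.5 -371.5] [ 75.6 102.7] 68.1
cap 619 [ 0.4383 -0.0846  0.0152] 0.015 [436.9 -83.8] [68.8 74.5] 77.6
wrench 732 [0.4202 0.0868 0.0079] 0.0076 [424.6  88.5] [183.9  62.2] 0.6
```

View pics/crop1.png

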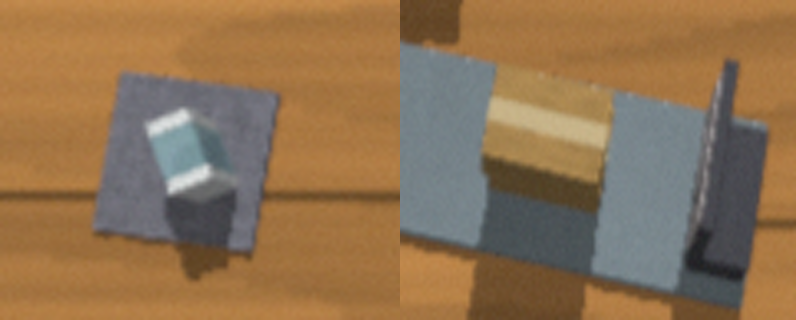

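The crop shows the clear block with two frosted white ends standing on the grey felt pad: the right one. Moving above the stack now.

>>> {"fn": "servo_tool", "kwargs": {"deltas": [[[100,0.024,-0.038,0,-4.95],[100,0.024,-0.038,0,-4.95],[100,0.024,-0.038,0,-4.95],[100,0.024,-0.038,0,-4.95],[100,0.024,-0.038,0,-4.95],[100,0.024,-0.038,0,-4.95],[100,0.024,-0.038,0,-4.95],[100,0.024,-0.038,0,-4.95]]]}}

```text
time: 0.9
tool_pos: [0.4403, 0.268, 0.2449]
tool_rot: [-0.0, 0.524, 0.852, -0.0]
contact_force: [0.3, -0.2, 0.1]
gripper_width: 1.002
grasp_force: 0.0
```

```bash
cat >> h.py <<'E'
def yaw():
    w,x,y,z=manip.state()["tool_rot"]
    from scipy.spatial.transform import Rotation as R
    v=R.from_quat([x,y,z,w]).as_matrix()[:,1]; return np.degrees(np.arctan2(v[1],v[0]))
def top(w):
    r=cv2.minAreaRect((w[:,:2]*1000).astype(np.float32)); return len(w),np.round(w.mean(0)*1000,1),np.round(r[0],1),np.round(r[1],1),round(r[2],1)
E
python3 - <<'E'
from h import *
for n in("top0","scene0"):
    d=np.load(n+".npz");W=d["W"];p=d["p"].astype(int)
    z=W[...,2]
    def near(x,y,r,a,b): return W[(np.hypot(W[...,0]-x,W[...,1]-y)<r)&(z>a)&(z<b)]
    print(n,"upper",top(near(.633,-.037,.06,.103,.112)))
    print("column",top(near(.452,-.323,.065,.044,.055)))
    print("prism",top(near(.4455,.338,.04,.062,.072)))
    m=(np.hypot(W[...,0]-.62,W[...,1]+.025)<.25)&(z>.006)&(z<.015)&(p[...,0]<p[...,2]+15)
    m=cv2.morphologyEx(m.astype(np.uint8),cv2.MORPH_OPEN,np.ones((3,3)))
    k,l,s,c=cv2.connectedComponentsWithStats(m); i=1+np.argmax(s[1:,4]); print("base",top(W[l==i]))
print(manip.state()["tool_pos"],yaw())
E
```

```text
top0 upper (839, array([632.5, -36.9, 107.6]), array([633.1, -36.8]), array([84.2, 57.6]), 77.4)
column (823, array([ 451.6, -323.1,   49.3]), array([ 451.9, -323.3]), array([86.1, 56.8]), 81.6)
prism (212, array([445.5, 337.5,  67.7]), array([445.8, 338. ]), array([44. , 26.7]), 21.1)
base (3256, array([622.5, -16.5,  11.2]), array([632.5, -27.3]), array([342.7, 119.8]), 79.5)
scene0 upper (1170, array([634.8, -37.4, 107.1]), array([633. , -38.6]), array([86.3, 58.8]), 79.2)
column (669, array([ 453.5, -322.6,   49.2]), array([ 452.1, -323.7]), array([87.9, 58.4]), 82.3)
prism (276, array([448.1, 336.9,  66.9]), array([446.1, 336.8]), array([46.2, 27.3]), 21.1)
base (4335, array([660.9, -11.8,  11. ]), array([634.6, -27.6]), array([343.1, 120.9]), 79.2)
[0.44025429 0.26796657 0.24490353] 26.836407399903415
```

>>> {"fn": "servo_tool", "kwargs": {"deltas": [[[100,0.024,-0.038,0,-4.95],[100,0.024,-0.038,0,-4.95],[100,0.024,-0.038,0,-4.95],[100,0.024,-0.038,0,-4.95],[100,0.024,-0.038,0,-4.95],[100,0.024,-0.038,0,-4.95],[100,0.024,-0.038,0,-4.95],[100,0.024,-0.038,0,-4.95]]]}}

```text
time: 1.7
tool_pos: [0.6323, -0.036, 0.2446]
tool_rot: [-0.0, 0.781, 0.624, -0.0]
contact_force: [0.7, 0.9, 0.1]
gripper_width: 0.997
grasp_force: 0.0
```

>>> {"fn": "servo_tool", "kwargs": {"deltas": [[[100,0.001,-0.0015,-0.04,0.8],[100,0,0,-0.04,0],[100,0,0,-0.04,0],[100,0,0,-0.03,0],[100,0,0,-0.01,0],[40,0,0,0,0],[40,0,0,0,0],[40,0,0,0,0]]]}}

```text
time: 2.5
tool_pos: [0.6348, -0.036, 0.0882]
tool_rot: [0.002, 0.776, 0.631, 0.002]
contact_force: [0.3, -0.9, -3.1]
gripper_width: 0.643
grasp_force: 63.9
```

>>> {"fn": "servo_tool", "kwargs": {"deltas": [[[40,0,0,0.02,0],[40,0,0,0.04,0],[40,0,0,0.045,0],[40,0,0,0.045,0],[40,-0.02,-0.02,0.02,0],[40,-0.025,-0.035,0,0.5],[40,-0.025,-0.04,0,0.5],[40,-0.025,-0.04,0,0.5]]]}}

```text
time: 3.3
tool_pos: [0.537, -0.1716, 0.2568]
tool_rot: [0.001, 0.767, 0.642, 0.0]
contact_force: [-0.1, -0.7, -3.2]
gripper_width: 0.645
grasp_force: 64.8
```

Run:
```python
from h import *
for n in("top","scene"):
    s=manip.state();f=grab_frame(n);W=world(f);z=W[...,2]
    def near(x,y,r,a,b): return W[(np.hypot(W[...,0]-x,W[...,1]-y)<r)&(z>a)&(z<b)]
    print(n,"lower",top(near(.633,-.037,.065,.053,.064)))
    print("column",top(near(.452,-.323,.065,.044,.055)))
    cv2.imwrite(f"pics/{n}1.png",f["pixels"][...,::-1])
print(s["tool_pos"],yaw(),s["gripper_width"],s["contact_force"])
```

```text
top lower (791, array([636.6, -40.5,  59.2]), array([637.1, -40.5]), array([84.3, 57. ]), 79.0)
column (742, array([ 449.5, -326.9,   49.4]), array([ 451.8, -323.4]), array([85.1, 56.6]), 82.3)
scene lower (1141, array([639., -41.,  59.]), array([637.1, -42.5]), array([87.1, 57.9]), 79.8)
column (667, array([ 453.4, -322.4,   49.3]), array([ 451.6, -324.1]), array([88.2, 59.1]), 82.4)
[ 0.53362552 -0.17755842  0.25647062] -10.590385152399328 0.6456056768495397 [-0.67401551 -6.41203347 -3.06206712]
```

>>> {"fn": "servo_tool", "kwargs": {"deltas": [[[40,-0.02,-0.036,0,0.7],[40,-0.02,-0.036,0,0.7],[40,-0.02,-0.036,0,0.7],[40,-0.0216,-0.0364,0,0.7],[40,0,0,-0.04,0],[40,0,0,-0.04,0],[40,0,0,-0.04,0],[40,0,0,-0.02,0]]]}}

```text
time: 4.2
tool_pos: [0.4546, -0.3134, 0.1117]
tool_rot: [-0.003, 0.752, 0.66, -0.0]
contact_force: [-0.4, -0.3, -3.9]
gripper_width: 0.642
grasp_force: 64.8
```

Run:
```python
from h import *
for n in("scene","top"):
    f=grab_frame(n);W=world(f);z=W[...,2];s=manip.state();print(s["tool_pos"],yaw(),s["contact_force"])
    m=(np.hypot(W[...,0]-.452,W[...,1]+.323)<.065)&(z>.05)
    print(np.histogram(z[m],bins=np.arange(.05,.3,.01))[0])
    for a,b in((.128,.140),(.134,.146),(.140,.152)):
        w=W[m&(z>a)&(z<b)]
        if len(w)>20: print(n,a,top(w))
cv2.imwrite("pics/scene2.png",cv2.resize(grab_frame("scene")["pixels"][180:280,90:250],None,fx=5,fy=5)[...,::-1])
```

```text
[ 0.45351863 -0.31239104  0.10911536] -7.467052538180769 [-1.97776278  1.36844667 -6.60075316]
[127   0   0  87 143 137 130 185 443  55 167 127 193 129 165 242  79  53
 156 155 176 178 250  99]
scene 0.128 (511, array([ 454.3, -301. ,  132. ]), array([ 454.8, -306.5]), array([76.5, 81.5]), 16.2)
scene 0.134 (88, array([ 444.2, -305.8,  138.4]), array([ 447.6, -301.6]), array([91.9, 44.8]), 7.7)
scene 0.14 (83, array([ 445. , -305.9,  147.4]), array([ 453.4, -311.8]), array([ 25.9, 116.3]), 82.0)
[ 0.45426575 -0.31297599  0.11157777] -7.45761908375726 [ 0.09029625  0.38617999 -2.83130111]
[ 0  0  1  9 12 12 11 40  9  0  4  2  0  0  0  0  0  0  3  2 15 59 41 15]
top 0.128 (22, array([ 472.5, -284.8,  130. ]), array([ 455.5, -314.6]), array([95.2, 20.6]), 59.5)
```

View pics/scene2.png

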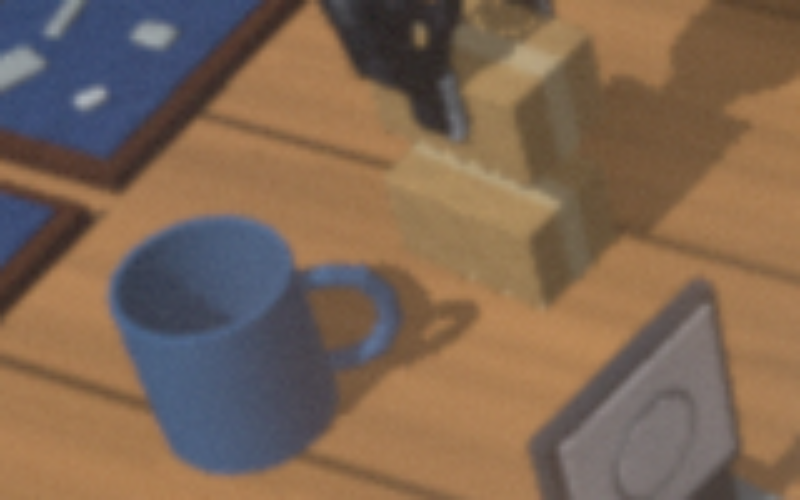

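The crop shows the carton held level above the column carton (upper end near (590,60), column end near (600,170)), still about 9 mm toward +y, clear of the mug handle at (390,310). Correcting.

>>> {"fn": "servo_tool", "kwargs": {"deltas": [[[40,-0.002,-0.009,0,-0.4],[40,0,0,-0.01,0],[40,0,0,-0.005,0],[40,0,0,0,0],[40,0,0,0,0],[40,0,0,0,0],[40,0,0,0,0],[40,0,0,0,0]]]}}

```text
time: 5.15
tool_pos: [0.4544, -0.3242, 0.1005]
tool_rot: [0.0, 0.754, 0.657, 0.0]
contact_force: [-0.1, -0.6, -3.4]
gripper_width: 0.645
grasp_force: 65.0
```

```bash
cat >> h.py <<'E'
def faces(W,c,ang,bands):
    "offset (mm) of end (+y) and front (+x) faces from c in the column frame, per z band"
    a=np.radians(ang); ex=np.array([np.cos(a),np.sin(a)]); ey=np.array([-ex[1],ex[0]])
    D=W[...,:2]-np.array(c); X=D@ex*1000; Y=D@ey*1000; Z=W[...,2]
    for lo,hi in bands:
        b=(Z>lo)&(Z<hi)
        e=b&(abs(X)<18)&(Y>25)&(Y<65); fr=b&(abs(Y)<34)&(X>15)&(X<45)
        o=[]
        for m,U,V in((e,Y,X),(fr,X,Y)):
            if m.sum()>15:
                q=np.abs(U[m]-np.median(U[m]))<5; k=np.polyfit(V[m][q],U[m][q],1); o+=[int(m.sum()),round(k[1],1),"slope%.3f"%k[0]]
            else: o+=[0,0,0]
        print((lo,hi),o)
E
python3 - <<'E'
from h import *
s=manip.state();W=world(grab_frame("scene"));print(s["tool_pos"],yaw(),s["contact_force"])
faces(W,(.4518,-.3237),-7.8,((.01,.04),(.055,.075),(.068,.085),(.085,.11)))
E
```

```text
[ 0.45437638 -0.32422385  0.10052789] -7.861303553307201 [-0.13683305 -0.56372731 -3.39380634]
(0.01, 0.04) [107, np.float64(40.3), 'slope-0.018', 194, np.float64(26.8), 'slope0.001']
(0.055, 0.075) [0, 0, 0, 16, np.float64(27.9), 'slope-0.004']
(0.068, 0.085) [51, np.float64(38.7), 'slope-0.034', 86, np.float64(28.6), 'slope0.004']
(0.085, 0.11) [105, np.float64(39.0), 'slope-0.024', 126, np.float64(29.3), 'slope0.001']
```

>>> {"fn": "servo_tool", "kwargs": {"deltas": [[[40,-0.0018,0.0017,0,0],[40,0,0,-0.01,0],[40,0,0,-0.006,0],[40,0,0,-0.003,0],[40,0,0,-0.002,0],[40,0,0,0,0],[40,0,0,0,0],[40,0,0,0,0]]]}}

```text
time: 6.0
tool_pos: [0.4527, -0.3227, 0.0796]
tool_rot: [0.0, 0.754, 0.657, 0.0]
contact_force: [0.7, -0.0, -3.2]
gripper_width: 0.645
grasp_force: 65.1
```

>>> {"fn": "servo_tool", "kwargs": {"deltas": [[[40,0,0,-0.001,0],[40,0,0,-0.001,0],[40,0,0,-0.001,0],[40,0,0,0,0],[75,0,0,0,0],[80,0,0,0,0],[85,0,0,0,0],[85,0,0,0,0]]]}}

```text
time: 6.8
tool_pos: [0.4525, -0.3226, 0.0764]
tool_rot: [0.0, 0.754, 0.657, 0.0]
contact_force: [0.5, -0.1, -0.2]
gripper_width: 0.85
grasp_force: 0.0
```

Run:
```python
from h import *
s=manip.state();W=world(grab_frame("scene"));print(s["tool_pos"],yaw(),s["contact_force"],s["gripper_width"],s["grasp_force"])
faces(W,(.4518,-.3237),-7.8,((.005,.043),(.053,.075),(.07,.09)))
```

```text
[ 0.45253626 -0.32256783  0.07635241] -7.8641759220838106 [ 0.5468122  -0.13761438 -0.19732427] 0.8501359046665595 0.0
(0.005, 0.043) [134, np.float64(40.2), 'slope-0.015', 236, np.float64(26.7), 'slope0.001']
(0.053, 0.075) [86, np.float64(40.4), 'slope-0.017', 79, np.float64(26.7), 'slope0.021']
(0.07, 0.09) [79, np.float64(40.0), 'slope-0.017', 88, np.float64(27.0), 'slope-0.000']
```

Placed squarely. Now back for the lower carton.

>>> {"fn": "servo_tool", "kwargs": {"deltas": [[[85,0,0,0.03,0],[100,0,0,0.045,0],[100,0,0,0.045,0],[100,0.01,0.015,0.03,0],[100,0.025,0.038,0,-0.7],[100,0.025,0.038,0,-0.7],[100,0.025,0.038,0,-0.7],[100,0.025,0.038,0,-0.6]]]}}

```text
time: 7.65
tool_pos: [0.5632, -0.154, 0.2265]
tool_rot: [0.0, 0.769, 0.639, 0.0]
contact_force: [-0.1, 0.4, -0.6]
gripper_width: 0.999
grasp_force: 0.0
```

>>> {"fn": "servo_tool", "kwargs": {"deltas": [[[100,0.025,0.038,0,0],[100,0.025,0.038,0,0],[100,0.0245,0.0386,0,0],[100,0,0,-0.04,0],[100,0,0,0,0],[100,0,0,0,0],[100,0,0,0,0],[100,0,0,0,0]]]}}

```text
time: 8.45
tool_pos: [0.6376, -0.0419, 0.1885]
tool_rot: [0.001, 0.77, 0.638, 0.001]
contact_force: [-0.1, -0.6, 0.4]
gripper_width: 1.006
grasp_force: 0.0
```

Run:
```python
from h import *
s=manip.state();W=world(grab_frame("scene"));print(s["tool_pos"],yaw(),s["contact_force"])
faces(W,(.4518,-.3237),-7.8,((.005,.043),(.053,.09)))
faces(W,(.637,-.041),-10.6,((.015,.035),(.03,.053)))
```

```text
[ 0.63764921 -0.04192628  0.18849112] -10.64121671101428 [-0.07769856 -0.62148551  0.4097387 ]
(0.005, 0.043) [146, np.float64(40.1), 'slope0.003', 240, np.float64(26.8), 'slope0.003']
(0.053, 0.09) [154, np.float64(40.1), 'slope-0.012', 254, np.float64(26.9), 'slope0.011']
(0.015, 0.035) [74, np.float64(40.2), 'slope-0.027', 154, np.float64(27.8), 'slope0.012']
(0.03, 0.053) [83, np.float64(40.2), 'slope-0.022', 184, np.float64(27.8), 'slope0.013']
```

>>> {"fn": "servo_tool", "kwargs": {"deltas": [[[100,0,0.001,-0.04,0],[100,0,0,-0.04,0],[100,0,0,-0.04,0],[100,0,0,-0.0235,0],[100,0,0,0,0],[40,0,0,0,0],[40,0,0,0,0],[40,0,0,0,0]]]}}

```text
time: 9.3
tool_pos: [0.6393, -0.0404, 0.0463]
tool_rot: [0.002, 0.769, 0.639, 0.002]
contact_force: [2.3, -0.8, 13.0]
gripper_width: 0.639
grasp_force: 69.3
```

>>> {"fn": "servo_tool", "kwargs": {"deltas": [[[40,0,0,0.02,0],[40,0,0,0.04,0],[40,0,0,0.045,0],[40,0,0,0.045,0],[40,0,0,0.045,0],[40,-0.015,-0.02,0.02,0.5],[40,-0.025,-0.038,0,0.5],[40,-0.025,-0.038,0,0.5]]]}}

```text
time: 10.1
tool_pos: [0.5718, -0.1365, 0.2604]
tool_rot: [0.002, 0.76, 0.65, 0.001]
contact_force: [1.0, -0.7, -3.1]
gripper_width: 0.643
grasp_force: 66.8
```

>>> {"fn": "servo_tool", "kwargs": {"deltas": [[[40,-0.024,-0.0374,0,0.3],[40,-0.024,-0.0374,0,0.3],[40,-0.024,-0.0374,0,0.3],[40,-0.024,-0.0374,0,0.3],[40,-0.022,-0.036,0,0.3],[40,0,0,-0.04,0],[40,0,0,-0.04,0],[40,0,0,-0.015,0]]]}}

```text
time: 10.9
tool_pos: [0.4516, -0.32, 0.1587]
tool_rot: [-0.003, 0.753, 0.659, -0.0]
contact_force: [-0.4, 0.2, -4.5]
gripper_width: 0.645
grasp_force: 66.5
```

>>> {"fn": "servo_tool", "kwargs": {"deltas": [[[40,0,0,0,0],[40,0,0,0,0],[40,0,0,0,0],[40,0,0,0,0],[40,0,0,0,0],[40,0,0,0,0],[40,0,0,0,0],[40,0,0,0,0]]]}}

```text
time: 11.7
tool_pos: [0.454, -0.3215, 0.1628]
tool_rot: [0.0, 0.752, 0.659, 0.0]
contact_force: [-0.6, 0.4, -3.4]
gripper_width: 0.647
grasp_force: 66.5
```

Run:
```python
from h import *
s=manip.state();f=grab_frame("scene");W=world(f);print(s["tool_pos"],yaw(),s["contact_force"])
faces(W,(.4518,-.3237),-7.8,((.005,.043),(.053,.09),(.11,.125),(.125,.14),(.14,.16)))
```

```text
[ 0.45395731 -0.32145091  0.16282327] -7.565236044542181 [-0.60344497  0.38940967 -3.42989712]
(0.005, 0.043) [141, np.float64(40.4), 'slope-0.006', 233, np.float64(26.8), 'slope0.004']
(0.053, 0.09) [151, np.float64(40.3), 'slope0.014', 260, np.float64(27.0), 'slope0.009']
(0.11, 0.125) [0, 0, 0, 0, 0, 0]
(0.125, 0.14) [53, np.float64(41.6), 'slope0.017', 91, np.float64(27.7), 'slope0.006']
(0.14, 0.16) [92, np.float64(42.4), 'slope-0.010', 126, np.float64(28.1), 'slope0.006']
```

>>> {"fn": "servo_tool", "kwargs": {"deltas": [[[40,-0.0012,-0.0014,-0.01,-0.2],[40,0,0,-0.01,0],[40,0,0,-0.006,0],[40,0,0,-0.003,0],[40,0,0,-0.001,0],[40,0,0,0,0],[40,0,0,0,0],[40,0,0,0,0]]]}}

```text
time: 12.55
tool_pos: [0.4528, -0.323, 0.133]
tool_rot: [0.0, 0.753, 0.658, -0.0]
contact_force: [-0.0, 0.1, -4.1]
gripper_width: 0.644
grasp_force: 66.7
```

Run:
```python
from h import *
s=manip.state();f=grab_frame("scene");W=world(f);print(s["tool_pos"],yaw(),s["contact_force"])
faces(W,(.4518,-.3237),-7.8,((.005,.043),(.053,.09),(.105,.12),(.12,.14)))
z=W[...,2];m=(np.hypot(W[...,0]-.452,W[...,1]+.323)<.06)&(z>.135)&(z<.155);print(np.histogram(z[m],np.arange(.135,.156,.002)))
```

```text
[ 0.45282042 -0.32297123  0.13295989] -7.763961783349662 [-0.03315641  0.08249858 -4.07258206]
(0.005, 0.043) [142, np.float64(40.3), 'slope-0.003', 242, np.float64(26.9), 'slope-0.002']
(0.053, 0.09) [152, np.float64(40.3), 'slope-0.013', 259, np.float64(26.7), 'slope0.003']
(0.105, 0.12) [65, np.float64(40.3), 'slope-0.016', 103, np.float64(27.1), 'slope0.014']
(0.12, 0.14) [91, np.float64(40.2), 'slope0.001', 117, np.float64(27.8), 'slope-0.008']
(array([ 32,  31,  30,  28,  95, 265, 119,  18,  19,  12]), array([0.135, 0.137, 0.139, 0.141, 0.143, 0.145, 0.147, 0.149, 0.151,
       0.153, 0.155]))
```

>>> {"fn": "servo_tool", "kwargs": {"deltas": [[[40,0,0,-0.001,0],[40,0,0,-0.001,0],[40,0,0,-0.0007,0],[40,0,0,0,0],[70,0,0,0,0],[75,0,0,0,0],[85,0,0,0,0],[85,0,0,0,0]]]}}

```text
time: 13.4
tool_pos: [0.4528, -0.3229, 0.13]
tool_rot: [0.0, 0.753, 0.658, -0.0]
contact_force: [-0.3, 0.0, 0.3]
gripper_width: 0.853
grasp_force: 0.0
```

>>> {"fn": "servo_tool", "kwargs": {"deltas": [[[85,0,0,0,0],[85,0,0,0.02,0],[85,0,0,0.04,0],[85,0,0,0.04,0],[85,0,0.03,0.03,3],[85,0,0.045,0,3.2],[85,0,0.045,0,3.2],[85,0,0.045,0,3.2]]]}}

```text
time: 14.2
tool_pos: [0.4526, -0.1566, 0.2605]
tool_rot: [0.0, 0.676, 0.737, 0.0]
contact_force: [0.7, -0.1, 0.1]
gripper_width: 0.85
grasp_force: 0.0
```

Run:
```python
from h import *
s=manip.state();f=grab_frame("scene");W=world(f);print(s["tool_pos"],yaw(),s["contact_force"])
faces(W,(.4518,-.3237),-7.8,((.005,.043),(.053,.09),(.1,.14)))
f=grab_frame("top");W=world(f);z=W[...,2];
print(top(W[(np.hypot(W[...,0]-.452,W[...,1]+.323)<.065)&(z>.135)&(z<.155)]))
print("prism",top(W[(np.hypot(W[...,0]-.4455,W[...,1]-.338)<.04)&(z>.06)&(z<.072)]))
```

```text
[ 0.45258279 -0.15656084  0.26049802] 5.304407621466326 [ 0.73160972 -0.07947602  0.07615955]
(0.005, 0.043) [135, np.float64(40.2), 'slope0.003', 240, np.float64(26.9), 'slope-0.001']
(0.053, 0.09) [152, np.float64(40.1), 'slope-0.012', 260, np.float64(26.8), 'slope0.008']
(0.1, 0.14) [179, np.float64(40.2), 'slope-0.015', 303, np.float64(27.4), 'slope0.007']
(681, array([ 447.2, -335.6,  145.1]), array([ 450.9, -331.6]), array([70.2, 56.6]), 80.9)
prism (220, array([445.8, 337.3,  67.4]), array([446., 338.]), array([44.3, 27.1]), 21.4)
```

Column stands square (faces within 1 mm). On to the prism.

>>> {"fn": "servo_tool", "kwargs": {"deltas": [[[85,0,0.045,0,1.5],[85,0,0.045,0,1.5],[85,0,0.045,0,1.5],[85,0,0.045,0,1.5],[85,0,0.045,0,1.5],[85,0,0.045,0,1.5],[85,0,0.045,0,1.5],[85,0,0.045,0,1.5]]]}}

```text
time: 15.1
tool_pos: [0.4529, 0.2035, 0.2602]
tool_rot: [0.0, 0.596, 0.803, 0.0]
contact_force: [0.4, -0.0, -0.6]
gripper_width: 0.846
grasp_force: 0.0
```

>>> {"fn": "servo_tool", "kwargs": {"deltas": [[[85,-0.003,0.045,0,1.5],[85,-0.003,0.045,0,1.5],[85,-0.0006,0.044,0,1],[85,0,0,-0.04,0],[85,0,0,-0.04,0],[85,0,0,-0.03,0],[85,0,0,0,0],[85,0,0,0,0]]]}}

```text
time: 15.9
tool_pos: [0.4465, 0.3358, 0.1502]
tool_rot: [-0.0, 0.568, 0.823, -0.0]
contact_force: [-0.4, 0.6, 1.0]
gripper_width: 0.851
grasp_force: 0.0
```

Run:
```python
from h import *
s=manip.state();print(s["tool_pos"],yaw())
f=grab_frame("wrist");p=f["pixels"].copy()
W=world(grab_frame("scene"));z=W[...,2];print("prism",top(W[(np.hypot(W[...,0]-.4455,W[...,1]-.338)<.04)&(z>.06)&(z<.072)]))
T=np.array(f["T_tool_cam"]);print(np.round(T,3))
def proj(pt):
    c=np.linalg.inv(T)@np.append(pt,1);c=c[:3];r=np.hypot(*c[:2]);th=np.arctan2(r,c[2])
    return f["cx"]+f["fx"]*th*c[0]/r,f["cy"]+f["fy"]*th*c[1]/r
# expected prism top corners in tool frame (tool aligned)
h=s["tool_pos"][2]-.066
pts=np.array([proj((x,y,h)) for x,y in((-.013,-.022),(.013,-.022),(.013,.022),(-.013,.022))]).astype(np.int32)
print(pts.tolist());cv2.polylines(p,[pts],True,(255,0,0),1)
cv2.imwrite("pics/wrist1.png",p[...,::-1])
```

```text
[0.44654194 0.33579712 0.15018135] 20.796244791669103
prism (297, array([448.5, 336.7,  66.4]), array([445.7, 336.4]), array([48.1, 27.6]), 22.4)
[[-0.001 -0.946 -0.323  0.083]
 [ 1.    -0.001 -0.001 -0.   ]
 [ 0.    -0.323  0.946 -0.128]
 [ 0.     0.     0.     1.   ]]
[[284, 277], [283, 238], [355, 238], [354, 277]]
```

View pics/wrist1.png

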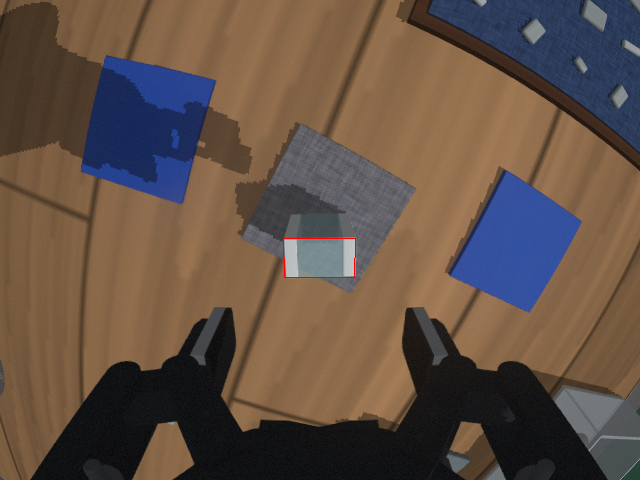

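The wrist view shows the block between the open fingers, its top (frosted ends at (291,257) and (348,257)) exactly on the outline predicted for a centred, aligned grasp. Going down.

>>> {"fn": "servo_tool", "kwargs": {"deltas": [[[85,0,0,-0.035,0],[85,0,0,-0.035,0],[85,0,0,-0.025,0],[85,0,0,-0.015,0],[85,0,0,0,0],[85,0,0,0,0],[60,0,0,0,0],[60,0,0,0,0]]]}}

```text
time: 16.8
tool_pos: [0.4474, 0.3368, 0.0421]
tool_rot: [0.001, 0.568, 0.823, 0.002]
contact_force: [-1.0, -0.3, 0.7]
gripper_width: 0.603
grasp_force: 0.0
```

>>> {"fn": "servo_tool", "kwargs": {"deltas": [[[45,0,0,0,0],[35,0,0,0,0],[35,0,0,0,0],[35,0,0,0,0],[35,0,0,0,0],[35,0,0,0,0],[35,0,0,0,0],[35,0,0,0,0]]]}}

```text
time: 17.6
tool_pos: [0.4474, 0.3368, 0.0419]
tool_rot: [0.001, 0.568, 0.823, 0.001]
contact_force: [-1.1, 0.2, 6.3]
gripper_width: 0.508
grasp_force: 61.5
```

>>> {"fn": "servo_tool", "kwargs": {"deltas": [[[35,0,0,0.01,0],[35,0,0,0.02,0],[35,0,0,0.035,0],[35,0,0,0.04,0],[35,0,0,0.04,0],[35,0,0,0.035,0],[35,0.01,-0.02,0.02,-1.5],[35,0.017,-0.034,0,-3]]]}}

```text
time: 18.4
tool_pos: [0.4742, 0.2835, 0.245]
tool_rot: [0.002, 0.599, 0.801, 0.003]
contact_force: [0.2, -0.5, -1.5]
gripper_width: 0.511
grasp_force: 61.2
```

>>> {"fn": "servo_tool", "kwargs": {"deltas": [[[35,0.019,-0.038,0,-3.4],[35,0.019,-0.038,0,-3.4],[35,0.019,-0.038,0,-3.4],[35,0.019,-0.038,0,-3.4],[35,0.019,-0.038,0,-3.4],[35,0.019,-0.038,0,-3.4],[35,0.019,-0.038,0,-3.4],[35,0.019,-0.038,0,-3.1]]]}}

```text
time: 19.2
tool_pos: [0.6251, -0.0234, 0.2397]
tool_rot: [-0.001, 0.77, 0.638, -0.0]
contact_force: [0.1, 0.5, -2.2]
gripper_width: 0.513
grasp_force: 61.2
```

Run:
```python
from h import *
s=manip.state();print(s["tool_pos"],yaw(),s["gripper_width"],s["grasp_force"],s["contact_force"])
```

```text
[ 0.62505626 -0.02342391  0.23967872] -10.705575425283731 0.5134038583990375 61.15714430809021 [ 0.10446171  0.46118714 -2.16460333]
```

>>> {"fn": "servo_tool", "kwargs": {"deltas": [[[35,0.0085,-0.004,0,0],[35,0,0,-0.03,0],[35,0,0,-0.035,0],[35,0,0,-0.035,0],[35,0,0,-0.024,0],[35,0,0,-0.01,0],[35,0,0,0,0],[35,0,0,0,0]]]}}

```text
time: 20.0
tool_pos: [0.6344, -0.0256, 0.1076]
tool_rot: [0.001, 0.769, 0.639, 0.001]
contact_force: [0.4, 0.4, -1.0]
gripper_width: 0.51
grasp_force: 61.3
```

>>> {"fn": "servo_tool", "kwargs": {"deltas": [[[35,0,0,0,0],[35,0,0,0,0],[35,0,0,0,0],[35,0,0,0,0],[35,0,0,0,0],[35,0,0,0,0],[35,0,0,0,0],[35,0,0,0,0]]]}}

```text
time: 20.8
tool_pos: [0.6336, -0.0259, 0.106]
tool_rot: [-0.0, 0.769, 0.639, -0.0]
contact_force: [-0.2, -0.3, -1.7]
gripper_width: 0.507
grasp_force: 61.3
```

Run:
```python
from h import *
s=manip.state();f=grab_frame("scene");W=world(f);z=W[...,2];p=f["pixels"].astype(int)
print(s["tool_pos"],yaw(),s["gripper_width"],s["grasp_force"])
a=np.radians(-10.6);ex=np.array([np.cos(a),np.sin(a)]);ey=np.array([-ex[1],ex[0]])
D=W[...,:2]-np.array([.6335,-.0275]);X=D@ex;Y=D@ey
def med(n,m,U): print(n,m.sum(),np.round(np.median(U[m]),4))
med("screen face",(z>.06)&(z<.14)&(Y>-.13)&(Y<-.1)&(abs(X)<.045),Y)
m=(z>.05)&(z<.16)&(Y>-.16)&(Y<-.1)&(abs(X)<.08);print("screen x",np.percentile(X[m],[1,99]).round(4))
m=(z>.03)&(z<.15)&(Y>.115)&(Y<.17)&(abs(X)<.08);print("lamp x,z",np.percentile(X[m],[1,99]).round(4),np.percentile(z[m],[1,99]).round(4))
m=(abs(X)<.04)&(abs(Y)<.03)&(z>.05)&(z<.16)
print("prism region",m.sum(),[np.percentile(U[m],[2,50,98]).round(4) for U in(X,Y,z)])
cv2.imwrite("pics/scene3.png",cv2.resize(f["pixels"][200:400,170:390],None,fx=3,fy=3,interpolation=2)[...,::-1])
faces(W,(.4518,-.3237),-7.8,((.005,.043),(.053,.09),(.1,.14)))
```

```text
[ 0.63363313 -0.02587334  0.10604514] -10.568518942637926 0.506933215352776 61.279767751693726
screen face 993 -0.1224
screen x [-0.0485  0.0498]
lamp x,z [-0.035   0.0419] [0.032 0.142]
prism region 790 [array([-0.0302,  0.0054,  0.0341]), array([-0.0063,  0.0125,  0.0155]), array([0.0741, 0.1221, 0.157 ])]
(0.005, 0.043) [143, np.float64(40.1), 'slope-0.001', 248, np.float64(26.7), 'slope0.005']
(0.053, 0.09) [147, np.float64(40.1), 'slope-0.013', 255, np.float64(26.7), 'slope0.009']
(0.1, 0.14) [179, np.float64(40.2), 'slope0.001', 304, np.float64(27.5), 'slope0.010']
```

View pics/scene3.png

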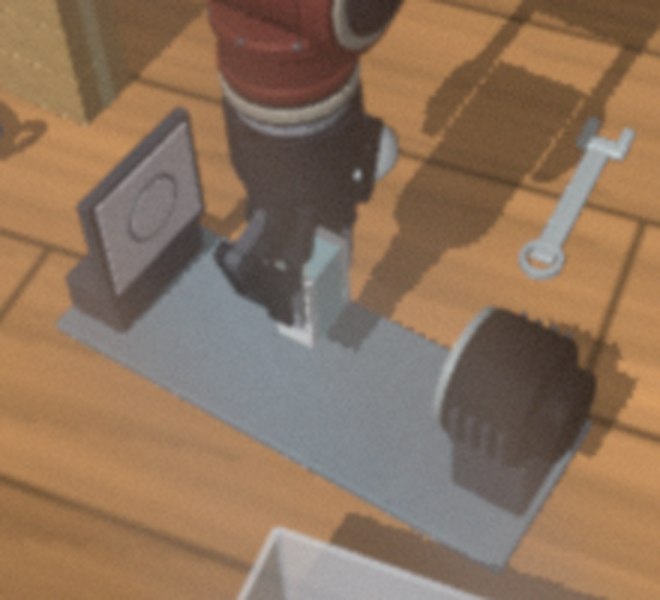

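The prism hangs upright in the fingers at (315,290), mid-gap between screen (150,205) and lamp (520,400), square to the beam, and the column is unchanged. Handing in.

```bash
python3 -c "
from plant import manip
print(manip.job_done())"
```

```text
the job is handed in; nothing more can be done
None
```

I stacked the cartons in one column, with faces in line to about 1 mm, and handed the job in at about 21 s with the prism held by its frosted faces, upright and centred in the beam; the final verdict was not shown to me.

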